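# Stow the hand lens under its cover hood

### The job

Put the loose hand lens away in the metal hood it fits: slide it in through the open front, lens first and handle straight out of the mouth, until the lens is fully home against the back of the hood, and let go of it. Leave the forceps, the vial and the marker where they are.

Things in the scene. Friction and masses are not known exactly. Their poses are not given: they have to be found in the camera images.
- loupe: Black hand lens lying flat, 120 x 46 x 10 mm, about 60 g. x axis along the handle towards the lens, z up; origin on the underside at mid-length. Round lens ring 46 mm across, 10 mm thick, centred at x = +37 mm. Straight handle from x = -60 to +15 mm, 10 mm wide, 1.5 to 7.5 mm above the underside; its end sags to the table. It balances near x = +10 mm.
- lens (a point): Centre of the lens ring of the hand lens, at half its thickness (in the loupe's frame x = +37 mm, z = 5 mm); axes as the loupe's.
- grip (a point): Middle of the hand lens's handle, in the loupe's frame x = -22 mm, z = 5 mm (59 mm from the lens centre): a good place to grip across the 10 mm wide handle, clear of the hood when the lens is home. Axes as the loupe's.
- wide_hood: The hood the lens fits: bare sheet-metal cover fixed to the worktop, no floor of its own. Pocket 66 mm wide (y), 24 mm high, 56 mm deep (x); walls and roof 3 mm thick; foot flanges 3 mm high reach y = +-51 mm. Origin on the worktop at the pocket's centre; x points into the hood: mouth at x = -28 mm, inside of the back wall at +28 mm. A lens touching the back has its centre at x = +5 mm.
- narrow_hood: The other hood, built alike but with a pocket only 26 mm wide, too narrow for the lens; a pair of forceps is parked in it, sticking out of the mouth. Same origin and axes; foot flanges reach y = +-31 mm. It never moves.
- parked_forceps: Steel forceps, 112 x 14 x 8 mm, lying in the narrow hood with about 50 mm outside its mouth. Origin on the underside at mid-length, x along it. To be left alone.
- vial: Glass sample vial with a blue screw cap, 29 mm across and 66 mm high, standing. Origin at the centre of its underside. To be left alone.
- marker: White and red marker pen, 135 mm long, 17 mm thick, the one lying nearest the robot on the left; it lies along its own y axis. Origin at the centre of its underside. To be left alone.
- mouth (a point): Centre of the wide hood's open mouth: on the worktop, 28 mm before the hood's origin. Axes as the hood's (x points in). A rolled edge along the roof's front reaches 3 mm forward of it and from 24 to 30 mm above the worktop.
Things that resemble listed ones, but are neither listed nor needed, are in the scene too. Of the things that look like the loupe, the larger one is meant.

How it is judged:
At the end, for the whole second after the job is handed in: The hand lens lies on the worktop, at rest and released, lens first in the wide hood: the lens centre within 12 mm of where it touches the back wall and within 15 mm of the pocket's centre line, the handle sticking out of the mouth within 0.3 rad of the hood's x axis (x of lens in the frame of wide_hood between -0.007 and 0.015 m and y of lens in the frame of wide_hood between -0.015 and 0.015 m and height (world z) of lens below 0.015 m and angle between the x axis of loupe and the x axis of wide_hood, either way round below 0.3 rad and x of grip in the frame of wide_hood below -0.03 m and linear speed of loupe below 0.02 m/s).
It fails at once if the parked forceps moved more than 25 mm (distance of parked_forceps from where it was at the start of the episode above 0.025 m).
It fails at once if the vial moved more than 25 mm or tipped over (distance of vial from where it was at the start of the episode above 0.025 m or angle between vial's own z axis and vertical above 0.5 rad).
It fails at once if the marker moved more than 25 mm (distance of marker from where it was at the start of the episode above 0.025 m).
It also fails if it takes over 32 s, if anything falls off the work surface, if the arm or the gripper's body presses on something with over 40 N, if the wrist force passes 120 N, or if a joint passes its speed limit or range.

### The arm

A 7-joint arm with a two-finger parallel gripper is mounted at the origin on a cart in front of the work surface, level with it; the furniture and walls round the work are solid. World frame = base frame: x ahead of the robot, y to its left, z up, the work surface at z = 0. Lengths are in m, angles in rad, forces in N, time in s.
With the tool pointing down it reaches from about 0.4 to 0.85 m from the base axis. Payload 4.5 kg.
Tool frame: the origin (TCP) lies midway between the tips of the shut fingers; the grasp point (between the pads) lies r.grip_point_offset behind it (r.grip_point_offset is the distance from the TCP to the grasp point, in m); z points along the fingers, y is the line along which they close (so a half turn about z gives the same grasp; the last joint's range is limited). The gripper opens to 88 mm and grips with 3 to 60 N. Pads are 18 mm wide; open, the fingers measure 123 mm over their backs; the gripper's body (75 mm by 187 mm) begins 45 mm behind the grasp point.
Start: joints at [-1.069, 0.689, -0.195, 1.565, 0.157, 0.902, -0.215], TCP at [0.282, 0.558, 0.239] pointing down, gripper open.
Joint ranges: [-3.01, 3.01], [-0.46, 2.08], [-1.47, 1.51], [0.13, 2.56], [-1, 4.14], [0.04, 2.09], [-2.66, 2.66]. Speed limits (rad/s): [2.57, 2.57, 3.14, 3.14, 3.14, 3.14, 3.14].

### API

Orientations are given as a unit quaternion [x, y, z, w].
In Python, from plant import r gives the robot as it stands.
- The arm moves only by the shell command python3 -m jog 'ROWS' [FORCE]. ROWS is JSON, a list of rows, each an object of numbers: "wx", "wy", "wz": the turn, a rotation vector about the world's x, y, z as a fraction of full scale; "dx", "dy", "dz": the shift along the world's x, y, z as a fraction of full scale; "hand": the closure, from 0 (fully open) to 1 (shut). In form: [{"wx": .., "wy": .., "wz": .., "dx": .., "dy": .., "dz": .., "hand": ..}, ...]. A call has 1 to 5 rows; each row shifts and turns the commanded pose from where the row before left it; what a row does not reach is not made up. Full scale, the value 1, is 0.25 m for a shift and 2 rad for a turn. A row lasts 1/12 s, in which the tool goes at most 41.7 mm and 7.16 degrees, less where a joint would pass 70% of its speed; a pose out of reach is approached as far as the arm can. A call with a number of a shift or a turn outside -1 to 1 is refused whole. A call with a gripper value outside its range is refused whole. The fingers move at their own pace and stop on an object; FORCE is the grip in N (left out, the last holds). Time passes only in rows, so rows that do not move let the fingers close. It gives the time, the measured TCP pose, the force, the opening and the grip force at its end, in the units of the state.
- r.get_state(): the state, without advancing time (a new reading comes with each control period).
- r.snapshot(name): name is "side" or "top"; returns the picture (420x560x3 uint8, red, green, blue); there is no depth.
- r.camera_info(name): a dict with "mtx" (3x3 intrinsics, pixels), "k1" (the pictures are not rectified: a ray, as slopes to the right and down, at radius r is drawn at 1 + k1 r^2 times it, then the intrinsics apply), "R" (3x3) and "t" (3): a world point X has camera coordinates R X + t. Camera axes: x right, y down, z forward; pixel columns grow to the right and rows downward; lengths in m; the calibration is good to about 2 mm. A picture is of the moment at which its call begins. camera_info takes no time and is no camera call.
- r.finish_job(): hands the job in; it is judged then, once.
Trained networks look in the newest picture that a camera, given by its name, has taken for a name from the list of things; names that differ only in an ending like _2 or _b are one class to them, and where a whole thing is asked for, a point or a joint stands for the part that bears it (a point fixed in the world has none). Each returns a list of dicts, best first, with "p" (0 to 1); they miss things now and then, are a little off and sometimes report something else, mostly with a low value. They report only what shows in the picture. A call takes as long as a camera call. They do not tell look-alikes from the thing itself.
- r.search_frame(camera, query): "bbox" ([left, top, right, bottom] in pixels, round what is visible of it).
- r.masks_of(camera, query): "region" (420x560 bool, what is visible of it) and "bbox" ([left, top, right, bottom] in pixels, round what is visible of it).
The state is a dict: "clock": time; "q": joint angles; "qd": joint speeds; "joint_torque": joint torques, N m; "tool_pos": TCP position; "eef_rot": TCP orientation; "contact_force": force on the tool from outside, world axes, zero at the start; "moment": the same for the moment, N m; "opening": opening from 0.0 (shut) to 1.0 (fully open); "finger_force": force on a finger pad.
Only numpy, scipy, OpenCV 4.12 (cv2) and the standard library are available. Lean on these libraries where they do the work, as an engineer would, in place of code of your own. Each camera call takes 0.05 s, during which the arm holds its last target. There are 200 camera calls.

## Working session

There is one attempt and no reset: what is moved stays moved. The work goes in short steps, Python scripts to look and compute and a shell command to move; the robot and the scene stay as the last step left them, time stands still between calls to the robot, and variables do not carry over. Pictures are saved under pics/ and viewed, at most 10 in all, crops included, and the job is handed in when it is done.

```bash
mkdir -p pics; cat > h.py <<'E'
import numpy as np, cv2
from plant import r
def ray(cam,px):
    c=r.camera_info(cam);K=np.array(c["mtx"]);k=c["k1"]
    u=cv2.undistortPoints(np.array(px,float).reshape(-1,1,2),K,np.array([k,0,0,0.]))[:,0]
    R=np.array(c["R"]);t=np.array(c["t"])
    return -R.T@t,(R.T@np.c_[u,np.ones(len(u))].T).T
def toz(cam,px,z):
    o,d=ray(cam,px);return o+d*((z-o[2])/d[:,2])[:,None]
def proj(cam,X):
    c=r.camera_info(cam);X=np.array(X,float).reshape(-1,3)
    R=np.array(c["R"]);return cv2.projectPoints(X,cv2.Rodrigues(R)[0],np.array(c["t"],float),np.array(c["mtx"],float),np.array([c["k1"],0,0,0.]))[0][:,0]
def snap(cam,name):
    im=r.snapshot(cam);cv2.imwrite("pics/"+name,im[:,:,::-1]);return im
E
python3 - <<'E'
from h import *
for c in("top","side"):
    snap(c,c+"0.png")
    print(c,"cam pos",ray(c,[[280,210]])[0])
    for q in("loupe","wide_hood","vial","marker","parked_forceps"):
        for m in r.masks_of(c,q):
            ys,xs=np.nonzero(m["region"]);
            w=toz(c,[[xs.mean(),ys.mean()]],0.005)[0]
            print(c,q,round(m["p"],2),np.round(m["bbox"]),len(xs),w.round(3))
s=r.get_state();print(s["clock"],s["tool_pos"],s["eef_rot"],r.grip_point_offset)
E
```

```text
top cam pos [0.3355921  0.0351585  0.88876785]
top loupe 0.82 [345. 228. 397. 252.] 531 [ 0.434 -0.165  0.005]
top loupe 0.82 [314. 250. 329. 291.] 266 [ 0.38  -0.062  0.005]
top wide_hood 0.8 [137. 153. 183. 184.] 1070 [0.592 0.303 0.005]
top vial 0.73 [269. 205. 277. 221.] 157 [0.496 0.04  0.005]
top marker 0.71 [190. 270. 251. 279.] 448 [0.355 0.15  0.005]
side cam pos [ 0.1974046  -0.60244106  0.54536992]
side loupe 0.9 [290. 272. 327. 322.] 668 [ 0.432 -0.168  0.005]
side loupe 0.67 [232. 257. 276. 265.] 210 [ 0.386 -0.068  0.005]
side wide_hood 0.94 [273. 146. 300. 172.] 520 [0.595 0.306 0.005]
side vial 0.89 [284. 196. 294. 226.] 339 [0.503 0.072 0.005]
side vial 0.66 [208. 190. 231. 224.] 214 [0.354 0.147 0.005]
side vial 0.45 [290. 273. 328. 325.] 603 [ 0.431 -0.167  0.005]
side marker 0.59 [207. 189. 228. 224.] 186 [0.354 0.152 0.005]
side marker 0.2 [290. 274. 325. 322.] 527 [ 0.431 -0.166  0.005]
side parked_forceps 0.64 [272. 144. 298. 171.] 525 [0.595 0.308 0.005]
0.6 [0.28179793 0.55787326 0.23870752] [ 2.31765331e-01  9.72771726e-01  2.62509045e-06 -5.07818330e-06] 0.0187
```

```bash
python3 -c "
import cv2,numpy as np
print(1)"
```

```text
1
```

View pics/top0.png

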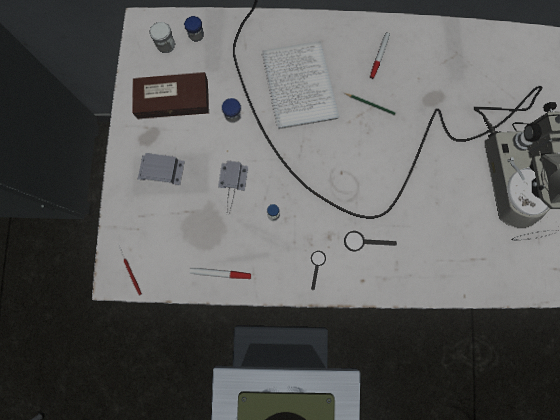

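View pics/side0.png

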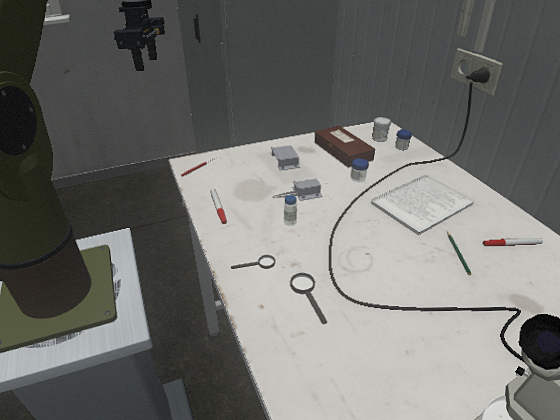

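```bash
python3 - <<'E'
import cv2,numpy as np
t=cv2.imread("pics/top0.png");s=cv2.imread("pics/side0.png")
a=cv2.resize(t[140:220,125:258],None,fx=6,fy=6,interpolation=cv2.INTER_CUBIC)[:,:798]
b=cv2.resize(s[138:205,262:328],None,fx=6,fy=6,interpolation=cv2.INTER_CUBIC)
cv2.imwrite("pics/a.png",a);cv2.imwrite("pics/b.png",b)
c=cv2.resize(t[225:258,338:402],None,fx=12,fy=12,interpolation=cv2.INTER_CUBIC);cv2.imwrite("pics/c.png",c)
E
```

```text
(no output)
```

View pics/a.png

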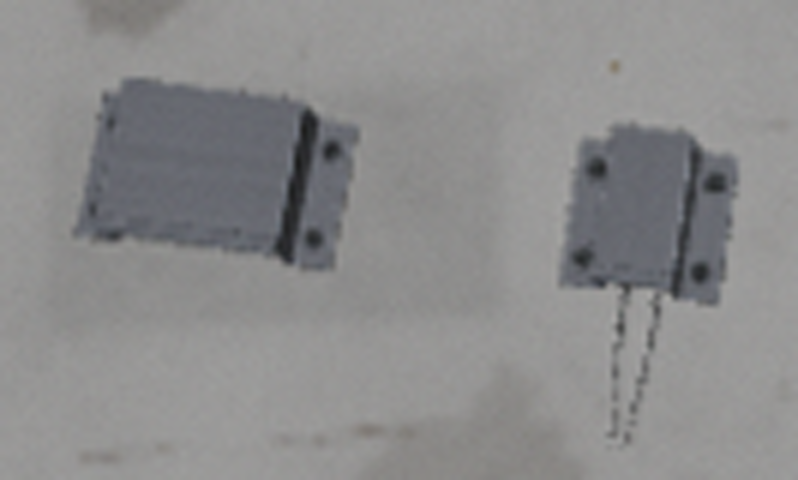

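View pics/b.png

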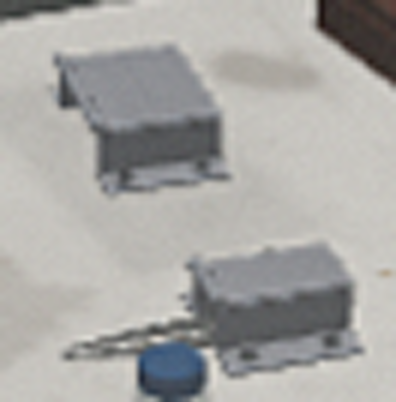

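View pics/c.png

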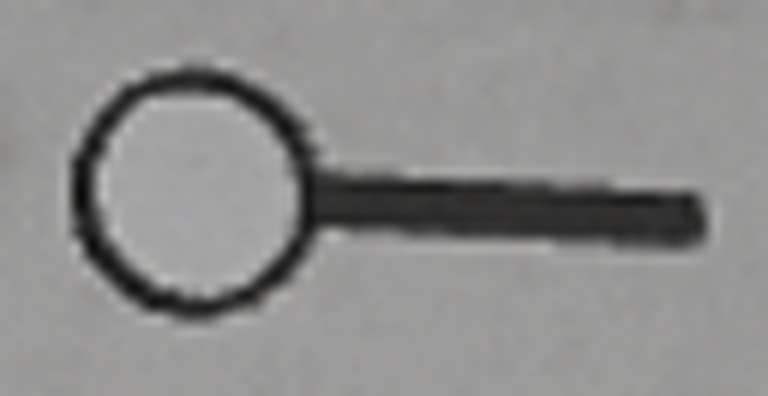

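```bash
cat > fit.py <<'E'
from h import *
from scipy.optimize import minimize
def boxc(x0,x1,y0,y1,z0,z1): return np.array([[x,y,z] for x in(x0,x1) for y in(y0,y1) for z in(z0,z1)])
hood=[boxc(-.028,.031,-.036,.036,0,.027),boxc(-.028,.031,-.051,.051,0,.003),boxc(-.031,-.028,-.036,.036,.024,.030)]
a=np.linspace(0,2*np.pi,40)
ring=np.vstack([np.c_[.037+.023*np.cos(a),.023*np.sin(a),0*a+z] for z in(0,.01)])
loupe=[ring,boxc(-.06,.015,-.005,.005,.0015,.0075)]
S=8
def sil(cam,parts,p,roi):
    c,s=np.cos(p[2]),np.sin(p[2]);R=np.array([[c,-s,0],[s,c,0],[0,0,1]])
    l,t,w,h=roi;m=np.zeros((h*S,w*S),np.uint8)
    for q in parts:
        u=(proj(cam,q@R.T+[p[0],p[1],0])-[l,t]+.5)*S
        cv2.fillConvexPoly(m,cv2.convexHull(np.round(u).astype(np.int32)),1)
    return cv2.resize(m.astype(np.float32),(w,h),interpolation=cv2.INTER_AREA)
def fit(views,parts,p0):
    # views: list of (cam, region, bbox)
    V=[]
    for cam,reg,bb in views:
        l,t=int(bb[0])-12,int(bb[1])-12;w,h=int(bb[2])-l+12,int(bb[3])-t+12
        V.append((cam,reg[t:t+h,l:l+w].astype(np.float32),(l,t,w,h)))
    f=lambda p:sum(((sil(c,parts,p,roi)-g)**2).sum()/g.sum() for c,g,roi in V)
    best=None
    for _ in range(3):
        sx=np.array([p0]+[np.array(p0)+d for d in np.diag([.01,.01,.15])])
        o=minimize(f,p0,method="Nelder-Mead",options=dict(initial_simplex=sx,xatol=1e-5,fatol=1e-5));p0=o.x
    return o.x,o.fun
def fill(m):  # fill the lens
    cs,_=cv2.findContours(m.astype(np.uint8),cv2.RETR_EXTERNAL,cv2.CHAIN_APPROX_NONE)
    o=np.zeros(m.shape,np.uint8);cv2.drawContours(o,cs,-1,1,-1);return o.astype(bool)
E
python3 - <<'E'
from fit import *
D={}
for c in("top","side"):
    r.snapshot(c)
    for q,P in(("loupe",[.434,-.165]),("wide_hood",[.595,.30])):
        for m in r.masks_of(c,q):
            ys,xs=np.nonzero(m["region"]);w=toz(c,[[xs.mean(),ys.mean()]],.005)[0]
            if np.hypot(*(w[:2]-P))<.04: D[c,q]=(c,fill(m["region"]),m["bbox"]);break
for q,parts,p0 in(("loupe",loupe,[.434,-.148,1.57]),("wide_hood",hood,[.59,.295,-.15])):
    for cs in(("top",),("side",),("top","side")):
        p,e=fit([D[c,q] for c in cs if (c,q) in D],parts,p0);print(q,cs,p.round(4),round(e,3))
        if q=="loupe": print(" grip",p[:2]-.022*np.array([np.cos(p[2]),np.sin(p[2])]),"lens",p[:2]+.037*np.array([np.cos(p[2]),np.sin(p[2])]))
s=r.get_state();print(s["clock"],s["tool_pos"],s["eef_rot"],s["opening"])
E
```

```text
loupe ('top',) [ 0.434 -0.148  1.57 ] 0.0
 grip [ 0.43398248 -0.16999999] lens [ 0.43402946 -0.11100001]
loupe ('side',) [ 0.4309 -0.1836  1.5027] 0.092
 grip [ 0.42936928 -0.20553238] lens [ 0.43338622 -0.14666929]
loupe ('top', 'side') [ 0.4309 -0.1836  1.5027] 0.092
 grip [ 0.42936928 -0.20553238] lens [ 0.43338622 -0.14666929]
wide_hood ('top',) [ 0.5891  0.3043 -0.1173] 0.044Traceback (most recent call last):
  File "<stdin>", line 11, in <module>
  File "fit.py", line 26, in fit
    o=minimize(f,p0,method="Nelder-Mead",options=dict(initial_simplex=sx,xatol=1e-5,fatol=1e-5));p0=o.x
    res = _minimize_neldermead(fun, x0, args, callback, bounds=bounds,
                               **options)
    fsim[j] = func(sim[j])
              ~~~~^^^^^^^^
    fx = function(np.copy(x), *(wrapper_args + args))
  File "fit.py", line 22, in <lambda>
    f=lambda p:sum(((sil(c,parts,p,roi)-g)**2).sum()/g.sum() for c,g,roi in V)
               ~~~^^^^^^^^^^^^^^^^^^^^^^^^^^^^^^^^^^^^^^^^^^^^^^^^^^^^^^^^^^^^
  File "fit.py", line 22, in <genexpr>
    f=lambda p:sum(((sil(c,parts,p,roi)-g)**2).sum()/g.sum() for c,g,roi in V)
                     ~~~^^^^^^^^^^^^^^^
  File "fit.py", line 13, in sil
    u=(proj(cam,q@R.T+[p[0],p[1],0])-[l,t]+.5)*S
       ~~~~^^^^^^^^^^^^^^^^^^^^^^^^^
  File "h.py", line 11, in proj
    c=r.camera_info(cam);X=np.array(X,float).reshape(-1,3)
ValueError: time passes only in moves, steps and waits
```

```bash
python3 - <<'E'
s=open("h.py").read()
s=s.replace("def ray","CI={n:r.camera_info(n) for n in('top','side')}\ndef ray",1).replace("c=r.camera_info(cam)","c=CI[cam]")
open("h.py","w").write(s)
E
python3 - <<'E'
from fit import *
import pickle
D={}
for c in("top","side"):
    r.snapshot(c)
    for q,P in(("loupe",[.434,-.165]),("wide_hood",[.595,.30])):
        for m in r.masks_of(c,q):
            ys,xs=np.nonzero(m["region"]);w=toz(c,[[xs.mean(),ys.mean()]],.005)[0]
            if np.hypot(*(w[:2]-P))<.04: D[c,q]=(c,fill(m["region"]),m["bbox"]);break
pickle.dump(D,open("D.pkl","wb"));print(list(D))
s=r.get_state();print(s["clock"],s["tool_pos"],s["eef_rot"],s["opening"])
for q,parts,p0 in(("loupe",loupe,[.434,-.18,1.57]),("wide_hood",hood,[.59,.295,-.15])):
    for cs in(("top",),("side",),("top","side")):
        v=[D[c,q] for c in cs if (c,q) in D]
        if not v: continue
        p,e=fit(v,parts,p0);print(q,cs,p.round(4),round(e,3))
        if q=="loupe": print(" grip",p[:2]-.022*np.array([np.cos(p[2]),np.sin(p[2])]),"lens",p[:2]+.037*np.array([np.cos(p[2]),np.sin(p[2])]))
print(toz("top",[[354.1,241.0],[396.3,242.8]],.005))
E
```

```text
[('top', 'loupe'), ('top', 'wide_hood'), ('side', 'loupe'), ('side', 'wide_hood')]
1.2 [0.28181371 0.55787259 0.23874642] [2.31763840e-01 9.72772081e-01 3.74305775e-05 1.10623989e-05] 1.0009746933766153
loupe ('top',) [ 0.4334 -0.1828  1.5282] 0.037
 grip [ 0.43245502 -0.20476521] lens [ 0.43496789 -0.14581875]
loupe ('side',) [ 0.4305 -0.1842  1.5118] 0.04
 grip [ 0.42917563 -0.20619489] lens [ 0.43265358 -0.14729749]
loupe ('top', 'side') [ 0.432  -0.1828  1.5156] 0.216
 grip [ 0.43081858 -0.20473209] lens [ 0.43407194 -0.14582186]
wide_hood ('top',) [ 0.589   0.3045 -0.13  ] 0.067
wide_hood ('side',) [ 0.5887  0.3046 -0.1367] 0.052
wide_hood ('top', 'side') [ 0.5888  0.3045 -0.1243] 0.121
[[ 0.43347231 -0.14572329  0.005     ]
 [ 0.43136426 -0.24228793  0.005     ]]
```

```bash
python3 -m jog '[{"dx":0.08,"dy":-0.12,"wz":-0.05,"hand":0},{"dx":0.08,"dy":-0.12,"wz":-0.05,"hand":0},{"dx":0.08,"dy":-0.12,"wz":-0.05,"hand":0},{"dx":0.08,"dy":-0.12,"wz":-0.05,"hand":0},{"dx":0.08,"dy":-0.12,"wz":-0.05,"hand":0}]' 20
python3 -m jog '[{"dx":0.04,"dy":-0.15,"wz":-0.06,"hand":0},{"dx":0.04,"dy":-0.15,"wz":-0.06,"hand":0},{"dx":0.04,"dy":-0.15,"wz":-0.06,"hand":0},{"dx":0.04,"dy":-0.15,"wz":-0.06,"hand":0},{"dx":0.04,"dy":-0.15,"wz":-0.06,"hand":0}]'
python3 -m jog '[{"dy":-0.16,"hand":0},{"dy":-0.16,"hand":0},{"dy":-0.16,"hand":0},{"dy":-0.16,"hand":0},{"dy":-0.16,"hand":0}]'
```

```text
invalid input
invalid input
invalid input
```

```bash
python3 -m jog '[{"wx":0,"wy":0,"wz":-0.05,"dx":0.08,"dy":-0.12,"dz":0,"hand":0},{"wx":0,"wy":0,"wz":-0.05,"dx":0.08,"dy":-0.12,"dz":0,"hand":0},{"wx":0,"wy":0,"wz":-0.05,"dx":0.08,"dy":-0.12,"dz":0,"hand":0},{"wx":0,"wy":0,"wz":-0.05,"dx":0.08,"dy":-0.12,"dz":0,"hand":0},{"wx":0,"wy":0,"wz":-0.05,"dx":0.08,"dy":-0.12,"dz":0,"hand":0}]' 20
```

```text
clock: 1.62
tool_pos: [0.3825, 0.4065, 0.2389]
eef_rot: [0.467, 0.884, 0.0, 0.0]
contact_force: [0.7, 0.3, -1.6]
opening: 1.0
finger_force: 0.0
```

```bash
python3 -m jog '[{"wx":0,"wy":0,"wz":-0.06,"dx":0.04,"dy":-0.15,"dz":0,"hand":0},{"wx":0,"wy":0,"wz":-0.06,"dx":0.04,"dy":-0.15,"dz":0,"hand":0},{"wx":0,"wy":0,"wz":-0.06,"dx":0.04,"dy":-0.15,"dz":0,"hand":0},{"wx":0,"wy":0,"wz":-0.06,"dx":0.04,"dy":-0.15,"dz":0,"hand":0},{"wx":0,"wy":0,"wz":-0.06,"dx":0.04,"dy":-0.15,"dz":0,"hand":0}]'
python3 -m jog '[{"wx":0,"wy":0,"wz":0,"dx":0,"dy":-0.16,"dz":0,"hand":0},{"wx":0,"wy":0,"wz":0,"dx":0,"dy":-0.16,"dz":0,"hand":0},{"wx":0,"wy":0,"wz":0,"dx":0,"dy":-0.16,"dz":0,"hand":0},{"wx":0,"wy":0,"wz":0,"dx":0,"dy":-0.16,"dz":0,"hand":0},{"wx":0,"wy":0,"wz":0,"dx":0,"dy":-0.16,"dz":0,"hand":0}]'
python3 -m jog '[{"wx":0,"wy":0,"wz":0,"dx":0,"dy":-0.12,"dz":-0.08,"hand":0},{"wx":0,"wy":0,"wz":0,"dx":0,"dy":-0.12,"dz":-0.08,"hand":0},{"wx":0,"wy":0,"wz":0,"dx":0,"dy":-0.12,"dz":-0.08,"hand":0},{"wx":0,"wy":0,"wz":0,"dx":0,"dy":-0.12,"dz":-0.08,"hand":0},{"wx":0,"wy":0,"wz":0,"dx":0,"dy":-0.12,"dz":-0.08,"hand":0}]'
```

```text
clock: 2.03
tool_pos: [0.4321, 0.2188, 0.239]
eef_rot: [0.708, 0.706, 0.0, 0.0]
contact_force: [0.2, 0.1, -0.3]
opening: 1.002
finger_force: 0.0
clock: 2.45
tool_pos: [0.4317, 0.0187, 0.239]
eef_rot: [0.706, 0.708, 0.0, 0.0]
contact_force: [-0.1, 0.0, 0.3]
opening: 0.996
finger_force: 0.0
clock: 2.87
tool_pos: [0.4321, -0.131, 0.138]
eef_rot: [0.706, 0.708, 0.001, 0.0]
contact_force: [1.0, -0.7, 0.2]
opening: 0.999
finger_force: 0.0
```

```bash
python3 -m jog '[{"wx":0,"wy":0,"wz":-0.025,"dx":-0.004,"dy":-0.1,"dz":-0.12,"hand":0},{"wx":0,"wy":0,"wz":0,"dx":0,"dy":-0.1,"dz":-0.12,"hand":0},{"wx":0,"wy":0,"wz":0,"dx":0,"dy":-0.096,"dz":-0.12,"hand":0},{"wx":0,"wy":0,"wz":0,"dx":0,"dy":0,"dz":-0.12,"hand":0},{"wx":0,"wy":0,"wz":0,"dx":0,"dy":0,"dz":-0.05,"hand":0}]'
python3 -m jog '[{"wx":0,"wy":0,"wz":0,"dx":0,"dy":0,"dz":-0.01,"hand":0},{"wx":0,"wy":0,"wz":0,"dx":0,"dy":0,"dz":0,"hand":1},{"wx":0,"wy":0,"wz":0,"dx":0,"dy":0,"dz":0,"hand":1},{"wx":0,"wy":0,"wz":0,"dx":0,"dy":0,"dz":0,"hand":1},{"wx":0,"wy":0,"wz":0,"dx":0,"dy":0,"dz":0,"hand":1}]' 25
python3 -m jog '[{"wx":0,"wy":0,"wz":0,"dx":0,"dy":0,"dz":0,"hand":1},{"wx":0,"wy":0,"wz":0,"dx":0,"dy":0,"dz":0,"hand":1},{"wx":0,"wy":0,"wz":0,"dx":0,"dy":0,"dz":0,"hand":1},{"wx":0,"wy":0,"wz":0,"dx":0,"dy":0,"dz":0,"hand":1},{"wx":0,"wy":0,"wz":0,"dx":0,"dy":0,"dz":0,"hand":1}]' 25
```

```text
clock: 3.28
tool_pos: [0.4299, -0.2053, 0.0031]
eef_rot: [0.725, 0.689, -0.001, -0.001]
contact_force: [-0.3, 2.0, -0.2]
opening: 1.003
finger_force: 0.0
clock: 3.7
tool_pos: [0.4317, -0.2036, 0.0049]
eef_rot: [0.723, 0.69, 0.001, 0.001]
contact_force: [0.5, -0.5, 1.0]
opening: 0.72
finger_force: 0.0
clock: 4.12
tool_pos: [0.4309, -0.2036, 0.0038]
eef_rot: [0.724, 0.69, 0.0, 0.0]
contact_force: [-0.5, -0.5, 0.7]
opening: 0.348
finger_force: 0.0
```

```bash
python3 -m jog '[{"wx":0,"wy":0,"wz":0,"dx":0,"dy":0,"dz":0,"hand":1},{"wx":0,"wy":0,"wz":0,"dx":0,"dy":0,"dz":0,"hand":1},{"wx":0,"wy":0,"wz":0,"dx":0,"dy":0,"dz":0,"hand":1},{"wx":0,"wy":0,"wz":0,"dx":0,"dy":0,"dz":0,"hand":1},{"wx":0,"wy":0,"wz":0,"dx":0,"dy":0,"dz":0,"hand":1}]' 25
```

```text
clock: 4.53
tool_pos: [0.4308, -0.2036, 0.0037]
eef_rot: [0.724, 0.69, 0.0, 0.0]
contact_force: [0.4, 0.5, -0.3]
opening: 0.098
finger_force: 25.0
```

```bash
python3 -m jog '[{"wx":0,"wy":0,"wz":0,"dx":0,"dy":0,"dz":0.09,"hand":1},{"wx":0,"wy":0,"wz":-0.058,"dx":0.01,"dy":0.1,"dz":0.1,"hand":1},{"wx":0,"wy":0,"wz":-0.058,"dx":0.01,"dy":0.1,"dz":0.1,"hand":1},{"wx":0,"wy":0,"wz":-0.058,"dx":0.01,"dy":0.1,"dz":0.1,"hand":1},{"wx":0,"wy":0,"wz":-0.058,"dx":0.01,"dy":0.1,"dz":0.1,"hand":1}]' 35
python3 -m jog '[{"wx":0,"wy":0,"wz":-0.058,"dx":0.01,"dy":0.15,"dz":0,"hand":1},{"wx":0,"wy":0,"wz":-0.058,"dx":0.01,"dy":0.15,"dz":0,"hand":1},{"wx":0,"wy":0,"wz":-0.058,"dx":0.01,"dy":0.15,"dz":0,"hand":1},{"wx":0,"wy":0,"wz":-0.058,"dx":0.01,"dy":0.15,"dz":0,"hand":1},{"wx":0,"wy":0,"wz":-0.058,"dx":0.01,"dy":0.15,"dz":0,"hand":1}]'
python3 -m jog '[{"wx":0,"wy":0,"wz":-0.058,"dx":0,"dy":0.15,"dz":0,"hand":1},{"wx":0,"wy":0,"wz":-0.058,"dx":0,"dy":0.15,"dz":0,"hand":1},{"wx":0,"wy":0,"wz":-0.058,"dx":0,"dy":0.15,"dz":0,"hand":1},{"wx":0,"wy":0,"wz":-0.058,"dx":0,"dy":0.15,"dz":0,"hand":1},{"wx":0,"wy":0,"wz":-0.058,"dx":0,"dy":0.15,"dz":0,"hand":1}]'
python3 - <<'E'
from plant import r
print([round(x,2) for x in r.get_state()["q"]])
E
```

```text
clock: 4.95
tool_pos: [0.4404, -0.1024, 0.1272]
eef_rot: [0.865, 0.503, 0.0, -0.001]
contact_force: [0.5, 0.4, -1.5]
opening: 0.09
finger_force: 35.0
clock: 5.37
tool_pos: [0.453, 0.0858, 0.1263]
eef_rot: [0.972, 0.235, -0.0, -0.0]
contact_force: [0.6, -0.2, 0.2]
opening: 0.091
finger_force: 35.0
clock: 5.78
tool_pos: [0.4525, 0.2735, 0.1262]
eef_rot: [0.999, -0.053, -0.0, -0.0]
contact_force: [0.5, -0.4, -0.5]
opening: 0.092
finger_force: 35.0
[np.float64(-0.97), np.float64(0.83), np.float64(0.6), np.float64(1.98), np.float64(-0.84), np.float64(0.6), np.float64(-1.47)]
```

```bash
python3 -m jog '[{"wx":0,"wy":0,"wz":-0.012,"dx":0.014,"dy":0.1,"dz":-0.08,"hand":1},{"wx":0,"wy":0,"wz":0,"dx":0,"dy":0.094,"dz":-0.08,"hand":1},{"wx":0,"wy":0,"wz":0,"dx":0,"dy":0,"dz":-0.1,"hand":1},{"wx":0,"wy":0,"wz":0,"dx":0,"dy":0,"dz":-0.04,"hand":1},{"wx":0,"wy":0,"wz":0,"dx":0,"dy":0,"dz":0,"hand":1}]'
python3 - <<'E'
from h import *
t=snap("top","t1.png");s=snap("side","s1.png")
a=cv2.resize(t[130:230,110:270],None,fx=5,fy=5)[:300*2,:,::-1]
b=cv2.resize(s[120:220,210:320],None,fx=5,fy=5)[:,:,::-1]
cv2.imwrite("pics/t1c.png",a);cv2.imwrite("pics/s1c.png",b)
for c in("top","side"):
  for m in r.masks_of(c,"loupe"): print(c,round(m["p"],2),np.round(m["bbox"]))
E
```

```text
clock: 6.2
tool_pos: [0.4549, 0.3187, 0.0491]
eef_rot: [0.998, -0.062, -0.002, 0.002]
contact_force: [-0.3, -0.0, -0.5]
opening: 0.091
finger_force: 35.0
top 0.79 [140. 186. 160. 243.]
top 0.65 [317. 252. 328. 289.]
side 0.74 [224. 140. 266. 154.]
```

View pics/t1c.png

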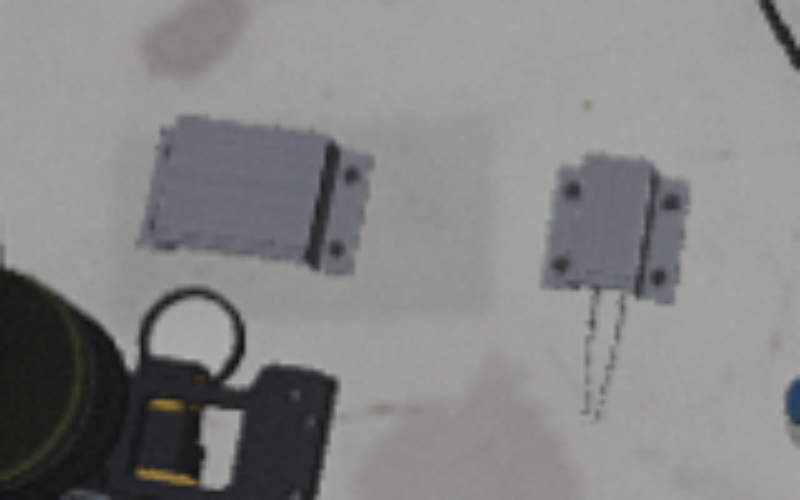

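View pics/s1c.png

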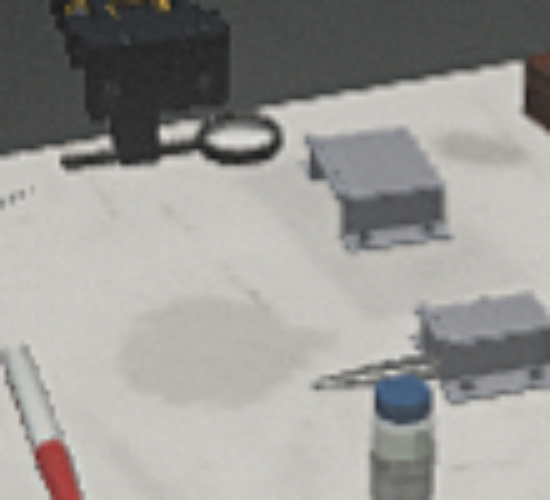

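```bash
python3 - <<'E'
from h import *
px=(np.array([192,337.])+.5)/5+[110,130]-.5;sx=(np.array([240,138.])+.5)/5+[210,120]-.5
o1,d1=ray("top",[px]);o2,d2=ray("side",[sx])
A=np.c_[d1[0],-d2[0]];k=np.linalg.lstsq(A,o2-o1,rcond=None)[0]
p1,p2=o1+d1[0]*k[0],o2+d2[0]*k[1];print(p1,p2)
for z in(.047,.052):print(z,toz("top",[px],z),toz("side",[sx],z))
h=np.array([.5888,.3045]);y=-.13
R=np.array([[np.cos(y),np.sin(y)],[-np.sin(y),np.cos(y)]])
for p in(p1[:2],p2[:2],[.4549,.3187]):print("hood frame",R@(np.array(p)-h))
E
```

```text
[0.51353968 0.31246032 0.05045068] [0.5128846  0.31264376 0.05037231]
0.047 [[0.51427215 0.31360174 0.047     ]] [[0.51503389 0.31887803 0.047     ]]
0.052 [[0.51321081 0.31194782 0.052     ]] [[0.51184721 0.30963471 0.052     ]]
hood frame [-0.0756572  -0.00186316]
hood frame [-0.07633053 -0.00176618]
hood frame [-0.13461094 -0.00327783]
```

```bash
python3 -m jog '[{"wx":0,"wy":0,"wz":-0.008,"dx":0,"dy":0.004,"dz":-0.084,"hand":1},{"wx":0,"wy":0,"wz":0,"dx":0,"dy":0.003,"dz":-0.084,"hand":1},{"wx":0,"wy":0,"wz":0,"dx":0,"dy":0,"dz":0,"hand":1},{"wx":0,"wy":0,"wz":0,"dx":0.05,"dy":-0.007,"dz":0,"hand":1},{"wx":0,"wy":0,"wz":0,"dx":0.05,"dy":-0.007,"dz":0,"hand":1}]'
python3 -m jog '[{"wx":0,"wy":0,"wz":0,"dx":0.05,"dy":-0.007,"dz":0,"hand":1},{"wx":0,"wy":0,"wz":0,"dx":0.05,"dy":-0.007,"dz":0,"hand":1},{"wx":0,"wy":0,"wz":0,"dx":0.05,"dy":-0.007,"dz":0,"hand":1},{"wx":0,"wy":0,"wz":0,"dx":0.03,"dy":-0.004,"dz":0,"hand":1},{"wx":0,"wy":0,"wz":0,"dx":0,"dy":0,"dz":0,"hand":1}]'
```

```text
clock: 6.82
tool_pos: [0.482, 0.3179, 0.0106]
eef_rot: [0.998, -0.07, -0.0, -0.0]
contact_force: [0.1, 0.3, -0.6]
opening: 0.089
finger_force: 35.0
clock: 7.23
tool_pos: [0.5296, 0.3109, 0.011]
eef_rot: [0.997, -0.071, 0.002, -0.0]
contact_force: [-0.2, 0.5, -1.1]
opening: 0.089
finger_force: 35.0
```

```bash
python3 -m jog '[{"wx":0,"wy":0,"wz":0,"dx":0,"dy":0,"dz":-0.014,"hand":1},{"wx":0,"wy":0,"wz":0,"dx":0,"dy":0,"dz":-0.012,"hand":1},{"wx":0,"wy":0,"wz":0,"dx":0.008,"dy":-0.001,"dz":0,"hand":1},{"wx":0,"wy":0,"wz":0,"dx":0.008,"dy":-0.001,"dz":0,"hand":1},{"wx":0,"wy":0,"wz":0,"dx":0,"dy":0,"dz":0,"hand":1}]' 20
python3 -m jog '[{"wx":0,"wy":0,"wz":0,"dx":0.008,"dy":-0.001,"dz":0,"hand":1},{"wx":0,"wy":0,"wz":0,"dx":0,"dy":0,"dz":0,"hand":1}]' 20
```

```text
clock: 7.65
tool_pos: [0.5265, 0.3121, 0.0033]
eef_rot: [0.998, -0.07, -0.004, -0.0]
contact_force: [-8.2, -0.5, 13.5]
opening: 0.101
finger_force: 20.0
clock: 7.82
tool_pos: [0.5275, 0.3122, 0.0033]
eef_rot: [0.998, -0.069, -0.005, -0.001]
contact_force: [-9.3, -0.4, 14.2]
opening: 0.103
finger_force: 20.0
```

```bash
python3 -m jog '[{"wx":0,"wy":0,"wz":0,"dx":0,"dy":0,"dz":0.008,"hand":1},{"wx":0,"wy":0,"wz":0,"dx":0,"dy":0,"dz":0,"hand":1},{"wx":0,"wy":0,"wz":0,"dx":0,"dy":0,"dz":0,"hand":1}]' 20
python3 - <<'E'
from h import *
t=snap("top","t2.png");s=snap("side","s2.png")
b=cv2.resize(s[120:200,210:330],None,fx=5,fy=5)[:,:,::-1]
a=cv2.resize(t[145:225,120:240],None,fx=5,fy=5)[:,:,::-1]
cv2.imwrite("pics/ts2.png",cv2.resize(np.vstack([a,b]),(450,600)))
E
```

```text
clock: 8.07
tool_pos: [0.5324, 0.3113, 0.0046]
eef_rot: [0.998, -0.07, -0.0, 0.0]
contact_force: [0.1, -0.7, -1.0]
opening: 0.098
finger_force: 20.0
```

View pics/ts2.png

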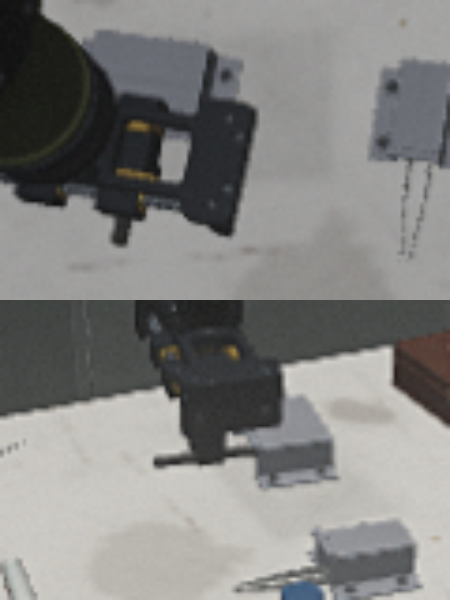

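```bash
python3 - <<'E'
from h import *
h=np.array([.5888,.3045]);y=-.13
R=np.array([[np.cos(y),np.sin(y)],[-np.sin(y),np.cos(y)]])
T=toz("top",[[152,208.6]],.006)[0];S=toz("side",[[251.6,163.2]],.005)[0]
for p in(T,S,[.5324,.3113]):print(p,R@(np.array(p[:2])-h))
for c in("top","side"):
  for m in r.masks_of(c,"loupe"): print(c,round(m["p"],2),np.round(m["bbox"]))
E
```

```text
[0.49607334 0.31555493 0.006     ] [-0.09337731 -0.00105889]
[0.49369401 0.31251506 0.005     ] [-0.0953425  -0.00438155]
[0.5324, 0.3113] [-0.0568056  -0.00056874]
top 0.55 [317. 253. 326. 289.]
side 0.6 [230. 257. 277. 266.]
side 0.5 [251. 159. 276. 165.]
```

```bash
python3 -m jog '[{"wx":0,"wy":0,"wz":0,"dx":0.008,"dy":-0.001,"dz":0,"hand":1},{"wx":0,"wy":0,"wz":0,"dx":0.004,"dy":0,"dz":0,"hand":1},{"wx":0,"wy":0,"wz":0,"dx":0,"dy":0,"dz":0,"hand":1}]' 20
```

```text
clock: 8.52
tool_pos: [0.5363, 0.3107, 0.0047]
eef_rot: [0.998, -0.07, 0.0, 0.0]
contact_force: [-0.2, 0.4, -0.8]
opening: 0.098
finger_force: 20.0
```

```bash
python3 -m jog '[{"wx":0,"wy":0,"wz":0,"dx":0.008,"dy":-0.001,"dz":0,"hand":1},{"wx":0,"wy":0,"wz":0,"dx":0.004,"dy":0,"dz":0,"hand":1},{"wx":0,"wy":0,"wz":0,"dx":0,"dy":0,"dz":0,"hand":1}]' 20
```

```text
clock: 8.77
tool_pos: [0.5373, 0.3109, 0.0042]
eef_rot: [0.998, -0.07, -0.002, 0.0]
contact_force: [-3.4, 0.5, -1.5]
opening: 0.101
finger_force: 20.0
```

```bash
python3 -m jog '[{"wx":0,"wy":0,"wz":0,"dx":-0.004,"dy":0,"dz":0,"hand":0.5},{"wx":0,"wy":0,"wz":0,"dx":0,"dy":0,"dz":0,"hand":0.5},{"wx":0,"wy":0,"wz":0,"dx":0,"dy":0,"dz":0,"hand":0.5},{"wx":0,"wy":0,"wz":0,"dx":0,"dy":0,"dz":0,"hand":0.5},{"wx":0,"wy":0,"wz":0,"dx":0,"dy":0,"dz":0,"hand":0.5}]'
python3 -m jog '[{"wx":0,"wy":0,"wz":0,"dx":0,"dy":0,"dz":0,"hand":0.5},{"wx":0,"wy":0,"wz":0,"dx":0,"dy":0,"dz":0.02,"hand":0.5},{"wx":0,"wy":0,"wz":0,"dx":0,"dy":0,"dz":0.08,"hand":0.5},{"wx":0,"wy":0,"wz":0,"dx":0,"dy":0,"dz":0.16,"hand":0.5},{"wx":0,"wy":0,"wz":0,"dx":0,"dy":0,"dz":0.16,"hand":0.5}]'
python3 -m jog '[{"wx":0,"wy":0,"wz":0,"dx":-0.1,"dy":-0.13,"dz":0,"hand":0.5},{"wx":0,"wy":0,"wz":0,"dx":-0.1,"dy":-0.13,"dz":0,"hand":0.5},{"wx":0,"wy":0,"wz":0,"dx":-0.05,"dy":-0.15,"dz":0,"hand":0.5},{"wx":0,"wy":0,"wz":0,"dx":0,"dy":-0.16,"dz":0,"hand":0.5},{"wx":0,"wy":0,"wz":0,"dx":0,"dy":-0.16,"dz":0,"hand":0.5}]'
python3 - <<'E'
from h import *
t=snap("top","t3.png");s=snap("side","s3.png")
b=cv2.resize(s[120:200,210:330],None,fx=5,fy=5)[:,:,::-1]
a=cv2.resize(t[145:225,120:240],None,fx=5,fy=5)[:,:,::-1]
cv2.imwrite("pics/ts3.png",cv2.resize(np.vstack([a,b]),(450,600)))
E
```

```text
clock: 9.18
tool_pos: [0.5385, 0.3106, 0.005]
eef_rot: [0.998, -0.07, 0.001, -0.0]
contact_force: [-1.2, -1.2, 0.4]
opening: 0.451
finger_force: 0.0
clock: 9.6
tool_pos: [0.5368, 0.31, 0.1101]
eef_rot: [0.998, -0.07, -0.001, 0.001]
contact_force: [0.4, 0.6, -0.0]
opening: 0.499
finger_force: 0.0
clock: 10.02
tool_pos: [0.4743, 0.1273, 0.1104]
eef_rot: [0.998, -0.069, 0.0, -0.0]
contact_force: [0.9, 0.2, 0.2]
opening: 0.498
finger_force: 0.0
```

View pics/ts3.png

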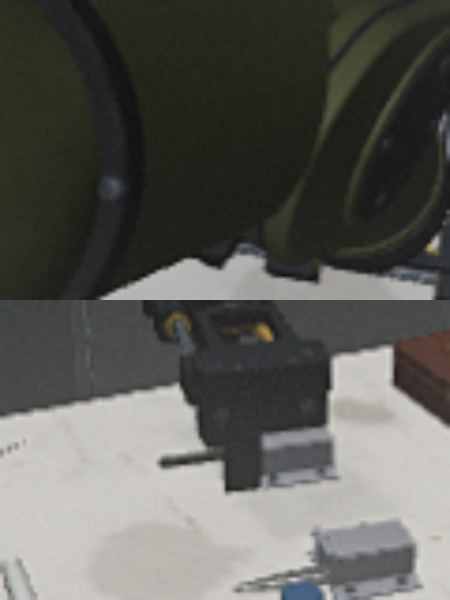

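```bash
python3 -m jog '[{"wx":0,"wy":0,"wz":0.03,"dx":0,"dy":-0.12,"dz":0.1,"hand":0.5},{"wx":0,"wy":0,"wz":0.05,"dx":0,"dy":-0.16,"dz":0,"hand":0.5},{"wx":0,"wy":0,"wz":0.05,"dx":0,"dy":-0.16,"dz":0,"hand":0.5},{"wx":0,"wy":0,"wz":0.05,"dx":0,"dy":-0.16,"dz":0,"hand":0.5},{"wx":0,"wy":0,"wz":0.05,"dx":0,"dy":-0.16,"dz":0,"hand":0.5}]'
python3 -m jog '[{"wx":0,"wy":0,"wz":0.05,"dx":0,"dy":-0.16,"dz":0,"hand":0.5},{"wx":0,"wy":0,"wz":0.05,"dx":0,"dy":-0.16,"dz":0,"hand":0.5},{"wx":0,"wy":0,"wz":0.05,"dx":0,"dy":-0.16,"dz":0,"hand":0.5},{"wx":0,"wy":0,"wz":0.05,"dx":0,"dy":-0.16,"dz":0,"hand":0.5},{"wx":0,"wy":0,"wz":0,"dx":0,"dy":0,"dz":0,"hand":0.5}]'
python3 - <<'E'
from h import *
t=snap("top","t4.png");s=snap("side","s4.png")
b=cv2.resize(s[120:200,210:330],None,fx=5,fy=5)[:,:,::-1]
a=cv2.resize(t[145:225,120:240],None,fx=5,fy=5)[:,:,::-1]
cv2.imwrite("pics/ts4.png",cv2.resize(np.vstack([a,b]),(450,600)))
for c in("top","side"):
  for q in("loupe","vial","marker"):
    for m in r.masks_of(c,q): print(c,q,round(m["p"],2),np.round(m["bbox"]))
E
```

```text
clock: 10.53
tool_pos: [0.4756, -0.0634, 0.1352]
eef_rot: [0.987, 0.162, 0.001, 0.0]
contact_force: [0.2, -0.0, -0.5]
opening: 0.499
finger_force: 0.0
clock: 10.95
tool_pos: [0.4743, -0.2338, 0.136]
eef_rot: [0.938, 0.347, -0.0, 0.005]
contact_force: [-0.6, -1.4, 0.2]
opening: 0.501
finger_force: 0.0
top loupe 0.63 [315. 252. 325. 289.]
top vial 0.48 [266. 206. 282. 223.]
top marker 0.59 [188. 268. 253. 279.]
side loupe 0.5 [230. 257. 276. 265.]
side loupe 0.38 [255. 158. 277. 166.]
side vial 0.82 [283. 193. 298. 227.]
side marker 0.64 [209. 188. 230. 226.]
```

View pics/ts4.png

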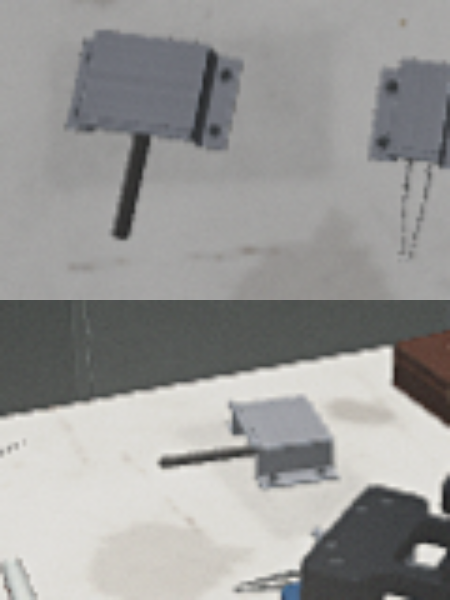

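```bash
python3 -c "
from plant import r
print(r.finish_job())"
```

```text
the job is handed in; nothing more can be done
None
```

I slid the hand lens lens-first into the wide hood until it pressed lightly on the back wall, let go of it and handed the job in at about 11 s. The last pictures showed the handle straight out of the mouth and the forceps, vial and marker about where they started; the hand-in returned no verdict.

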